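# Complete a pinwheel layer of cartons on a carrier and hold it up level

### The job

Two cartons already stand on the square carrier plate; stand the two loose cartons from the bench flat in its two empty places, so that the four cartons make the pinwheel layer round the grip post that the engraved outlines show, and let go of them. Then take the carrier by its grip post, lift it level, with the whole layer kept in place on it, 10 to 25 cm clear of the bench, and finish while still holding it there, level and still. Leave the other things on the bench alone.

Things in the scene. Friction and masses are not known exactly. Their poses are not given: they have to be found in the camera images.
- carrier: loose square aluminium plate on short feet, 204 x 204 mm, 0.35 kg (0.7 kg loaded), square black grip post in its middle. Origin: centre of its underside, on the bench; z up, x and y along its edges. Plate top 14 mm up. Post 18 x 18 mm, sides along x and y, top 90 mm up. Engraved outlines show the four carton places: 10 mm gaps, a 102 mm open square round the post.
- handle (a point): point on the axis of the grip post, 74 mm above the carrier's underside (16 mm below the post's top): where to grip it
- place_1 (a point): centre of the first empty carton place, on the plate's top surface; at x +73, y -27 mm from the carrier's origin. The carton stands here with its long side along the carrier's y.
- place_2 (a point): centre of the second empty carton place, on the plate's top; at x -73, y +27 mm from the carrier's origin; long side along the carrier's y
- place_3 (a point): centre of the place where carton_3 stands from the start, on the plate's top; at x -27, y -73 mm from the carrier's origin; long side along the carrier's x
- place_4 (a point): centre of the place where carton_4 stands from the start, on the plate's top; at x +27, y +73 mm from the carrier's origin; long side along the carrier's x
- carton_1: closed plain cardboard carton, 136 long (its x) x 44 wide (its y) x 40 mm high, rigid, about 90 g; origin: centre of its underside, z up; starts lying loose on the bench, flat, in front of or beside a tall fixed pink waste bin (x > 0.56, y -0.38 to -0.04, 0.39 high): keep arm and gripper clear of it. All four cartons are alike.
- carton_2: closed plain cardboard carton, 136 long (its x) x 44 wide (its y) x 40 mm high, rigid, about 90 g; origin: centre of its underside, z up; starts lying loose on the bench, flat, in front of or beside a tall fixed pink waste bin (x > 0.56, y -0.38 to -0.04, 0.39 high): keep arm and gripper clear of it. All four cartons are alike.
- carton_3: closed plain cardboard carton, 136 long (its x) x 44 wide (its y) x 40 mm high, rigid, about 90 g; origin: centre of its underside, z up; already in its place on the carrier (place_3), its origin on the plate's top. All four cartons are alike.
- carton_4: closed plain cardboard carton, 136 long (its x) x 44 wide (its y) x 40 mm high, rigid, about 90 g; origin: centre of its underside, z up; already in its place on the carrier (place_4), its origin on the plate's top. All four cartons are alike.
- timer: white bench timer lying flat, 62x62x19 mm; origin: centre of its underside. A bystander, to be left alone.
- tip_box_b: grey pipette tip box with clear lid, 90x122x77 mm; origin: centre of its underside. A bystander, to be left alone.
- petri_3: round petri dish, 91x91x16 mm; origin: centre of its underside. A bystander, to be left alone.
- marker_1: marker pen lying on the bench, 14x131x15 mm; origin: centre of its underside. A bystander, to be left alone.
- conical_3: conical tube lying on the bench, 21x112x22 mm; origin: centre of its underside. A bystander, to be left alone.
- tube_rack: white rack of small tubes, 68x118x54 mm; origin: centre of its underside. A bystander, to be left alone.

How it is judged:
On the way, in this order (a step that is already met when the one before it is completed fails the run):
1. the layer is complete: all four cartons flat in their places on the carrier, let go, the carrier standing on the bench (((distance between carton_1 and place_1 below 0.012 m and angle between the x axis of each of carton_1, carton_2 and the y axis of carrier, either way round below 0.12 rad and angle between each of carton_1, carton_2's own z axis and vertical below 0.12 rad and distance between carton_2 and place_2 below 0.012 m) or (distance between carton_1 and place_2 below 0.012 m and angle between the x axis of each of carton_1, carton_2 and the y axis of carrier, either way round below 0.12 rad and angle between each of carton_1, carton_2's own z axis and vertical below 0.12 rad and distance between carton_2 and place_1 below 0.012 m)) and distance between carton_3 and place_3 below 0.012 m and angle between the x axis of each of carton_3, carton_4 and the x axis of carrier, either way round below 0.12 rad and angle between each of carton_3, carton_4's own z axis and vertical below 0.12 rad and distance between carton_4 and place_4 below 0.012 m and contact force between each of carton_1, carton_2, carton_3, carton_4 and the fingers below 0.3 N and height (world z) of carrier below 0.01 m), for 0.2 s.
2. the carrier is lifted off the bench by its post (height (world z) of carrier above 0.03 m and contact force between carrier and the fingers above 2 N), for 0.2 s.
At the end, for the whole second after the job is handed in: Gripper holds the carrier by its post, underside 88 to 280 mm up, within 0.08 rad of level, under 20 mm/s and 0.1 rad/s; the four cartons (loose ones in either empty place) within 12 mm of their places, 0.12 rad of the pattern and of upright, not touched by the fingers (((distance between carton_1 and place_1 below 0.012 m and angle between the x axis of each of carton_1, carton_2 and the y axis of carrier, either way round below 0.12 rad and angle between each of carton_1, carton_2's own z axis and vertical below 0.12 rad and distance between carton_2 and place_2 below 0.012 m) or (distance between carton_1 and place_2 below 0.012 m and angle between the x axis of each of carton_1, carton_2 and the y axis of carrier, either way round below 0.12 rad and angle between each of carton_1, carton_2's own z axis and vertical below 0.12 rad and distance between carton_2 and place_1 below 0.012 m)) and distance between carton_3 and place_3 below 0.012 m and angle between the x axis of each of carton_3, carton_4 and the x axis of carrier, either way round below 0.12 rad and angle between each of carton_3, carton_4's own z axis and vertical below 0.12 rad and distance between carton_4 and place_4 below 0.012 m and contact force between each of carton_1, carton_2, carton_3, carton_4 and the fingers below 0.3 N and height (world z) of carrier between 0.088 and 0.28 m and angle between carrier's own z axis and vertical below 0.08 rad and linear speed of carrier below 0.02 m/s and angular speed of carrier below 0.1 rad/s and contact force between carrier and the fingers above 2 N and distance between the grasp point and handle below 0.035 m); the arm keeps its last pose, push and grip.
It fails at once if the carrier is tipped by more than 0.2 rad (angle between carrier's own z axis and vertical above 0.2 rad).
It fails at once if a bystander is moved by more than 30 mm (distance of any of timer, tip_box_b, petri_3, marker_1, conical_3, tube_rack from where it was at the start of the episode above 0.03 m).
It also fails if it takes over 69 s, if anything falls off the work surface, if the arm or the gripper's body presses on something with over 40 N, if the wrist force passes 120 N, or if a joint passes its speed limit or range.

### The arm

A 7-joint arm with a two-finger parallel gripper is mounted at the origin on a cart in front of the work surface, level with it; the furniture and walls round the work are solid. World frame = base frame: x ahead of the robot, y to its left, z up, the work surface at z = 0. Lengths are in m, angles in rad, forces in N, time in s.
With the tool pointing down it reaches from about 0.35 to 0.9 m from the base axis. Payload 8.1 kg.
Tool frame: the origin (TCP) lies between the finger pads; the fingertips stand 11 mm ahead of it and the grasp point (between the pads) lies 8 mm behind it; z points along the fingers, y is the line along which they close (so a half turn about z gives the same grasp; the last joint's range is limited). The gripper opens to 92 mm and grips with 3 to 60 N. Pads are 19 mm wide; open, the fingers measure 130 mm over their backs; the gripper's body (75 mm by 190 mm) begins 47 mm behind the grasp point.
Start: joints at [-1.45, 0.434, 0.025, 1.573, -0.012, 1.134, -0.075], TCP at [0.139, 0.609, 0.238] pointing down, gripper open.
Joint ranges: [-2.62, 2.62], [-0.44, 2.09], [-1.27, 1.32], [0.08, 2.57], [-1.32, 4.46], [0.12, 2], [-2.74, 2.74]. Speed limits (rad/s): [2.22, 2.22, 3.01, 3.01, 3.14, 3.14, 3.14].

### API

Orientations are given as a rotation vector (axis times angle).
In Python, from cell import observe, get_image, camera_params, sign_off gives the robot as it stands.
- The arm moves only by the shell command python3 -m pendant 'ROWS' [FORCE]. ROWS is JSON, one flat list of numbers, 7 for each row, row after row: the shift along the tool's x, y, z in m, then the turn, a rotation vector about the tool's x, y, z in rad, then the finger opening in m, from 0 to 0.0918. In form: [dx, dy, dz, rx, ry, rz, jaw, dx, dy, dz, rx, ry, rz, jaw, ...]. A call has 1 to 10 rows; each row shifts and turns the commanded pose from where the row before left it, along the tool's axes as they then stand; what a row does not reach is not made up. A row lasts 1/8 s, in which the tool goes at most 62.5 mm and 10.7 degrees, less where a joint would pass 70% of its speed; a pose out of reach is approached as far as the arm can. A call is refused whole if a number of a shift passes 0.0625 or a number of a turn 0.188, either way. A call with a gripper value outside its range is refused whole. The fingers move at their own pace and stop on an object; FORCE is the grip in N (left out, the last holds). Time passes only in rows, so rows that do not move let the fingers close. It gives the time, the measured TCP pose, the force, the opening and the grip force at its end, in the units of the state.
- observe(): the state, without advancing time (a new reading comes with each control period).
- get_image(name): name is "scene" or "top" or "wrist"; returns the picture (400x640x3 uint8, red, green, blue); there is no depth.
- camera_params(name): a dict with "intrinsics" (3x3 intrinsics, pixels), "eye" and "rotation" of the camera in the world; the wrist camera has in their place "T_tool_cam" (4x4, takes a point from camera to tool coordinates, whose origin is the TCP and whose axes are the flange's). Camera axes: x right, y down, z forward; pixel columns grow to the right and rows downward; lengths in m; the calibration is good to about 2 mm. The wrist camera is an equidistant fisheye: a pixel r from the principal point sees the ray r / f radians off the axis. A picture is of the moment at which its call begins: read the wrist's pose just before it. camera_params takes no time and is no camera call.
- sign_off(): hands the job in; it is judged then, once.
The state is a dict: "clock": time; "joints": joint angles; "dq": joint speeds; "joint_efforts": joint torques, N m; "position": TCP position; "ee_rot": TCP orientation; "force": force on the tool from outside, world axes, zero at the start; "ft_torque": the same for the moment, N m; "width": opening from 0.0 (shut) to 1.0 (fully open); "gripper_force": force on a finger pad.
Only numpy, scipy, OpenCV 4.12 (cv2) and the standard library are available. Lean on these libraries where they do the work, as an engineer would, in place of code of your own. Each camera call takes 0.05 s, during which the arm holds its last target. There are 200 camera calls.

## Working session

There is one attempt and no reset: what is moved stays moved. The work goes in short steps, Python scripts to look and compute and a shell command to move; the robot and the scene stay as the last step left them, time stands still between calls to the robot, and variables do not carry over. Pictures are saved under pics/ and viewed, at most 10 in all, crops included, and the job is handed in when it is done.

```bash
mkdir -p pics; ls; python3 - <<'E'
from cell import *
import cv2
s=observe();print(s)
for n in("top","scene"):
    im=get_image(n);cv2.imwrite(f"pics/{n}0.png",im[:,:,::-1]);p=camera_params(n);print(n,p)
print(camera_params("wrist"))
E
```

```text
pics
{'clock': 0.0, 'joints': array([-1.44962881,  0.43522174,  0.02498209,  1.57412292, -0.01162608,
        1.13403152, -0.07510426]), 'dq': array([-0.00060505, -0.0005066 ,  0.00050678, -0.00053238, -0.00019096,
        0.00025037,  0.00099395]), 'joint_efforts': array([-1.96187120e-04, -6.67849445e+01,  9.84974876e-01, -3.14467335e+01,
       -6.05249894e-02,  4.24798939e-02,  1.34370885e-04]), 'position': array([0.13862819, 0.6088968 , 0.23693587]), 'ee_rot': array([-3.50900246e-01, -3.12187779e+00,  2.57183497e-03]), 'force': array([ 0.1436907 , -0.33330259, -0.31191833]), 'ft_torque': array([-0.02653782,  0.00472698, -0.05564322]), 'gripper_force': 0.0, 'width': 1.0001059830676522}
top {'intrinsics': array([[445.29498139,   0.        , 313.50433744],
       [  0.        , 445.29498139, 203.11587583],
       [  0.        ,   0.        ,   1.        ]]), 'eye': array([ 0.38622718, -0.00869746,  1.58953792]), 'rotation': array([-2.14815246,  2.18374093, -0.14689277])}
scene {'intrinsics': array([[443.35348367,   0.        , 313.04527144],
       [  0.        , 443.35348367, 199.95198361],
       [  0.        ,   0.        ,   1.        ]]), 'eye': array([-0.105383  , -1.08988242,  0.63664746]), 'rotation': array([-1.9347647 ,  0.50205942, -0.36670032])}
{'intrinsics': array([[309.70691629,   0.        , 323.44888347],
       [  0.        , 309.70691629, 196.27656247],
       [  0.        ,   0.        ,   1.        ]]), 'T_tool_cam': array([[-1.02393404e-05, -9.56109096e-01, -2.93010914e-01,
         7.99900381e-02],
       [ 9.99999905e-01, -1.37690628e-04,  4.14346078e-04,
        -5.53200182e-04],
       [-4.36504911e-04, -2.93010882e-01,  9.56109007e-01,
        -1.46501686e-01],
       [ 0.00000000e+00,  0.00000000e+00,  0.00000000e+00,
         1.00000000e+00]])}
```

View pics/top0.png

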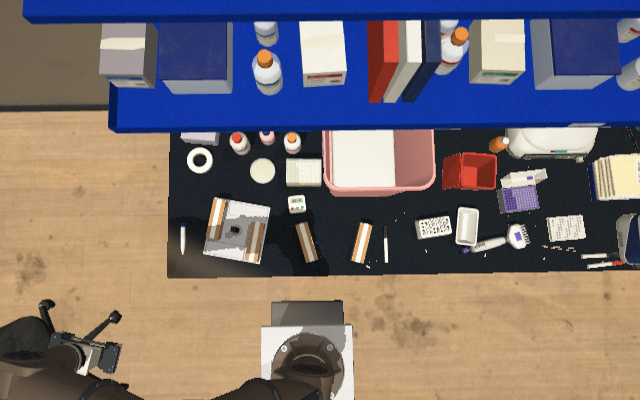

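View pics/scene0.png

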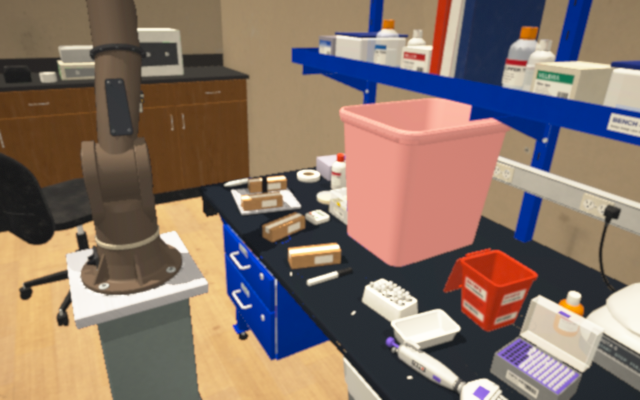

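The top view shows the carrier around (237,231) and the loose cartons at about (307,242) and (362,242). The timer is at (297,204), and the marker is at (386,243). I'll enlarge this area.

```bash
python3 - <<'E'
import cv2
im=cv2.imread("pics/top0.png")[190:275,195:395]
cv2.imwrite("pics/crop0.png",cv2.resize(im,None,fx=4,fy=4,interpolation=cv2.INTER_CUBIC))
E
cat > h.py <<'E'
import numpy as np, cv2
from cell import *
from scipy.spatial.transform import Rotation as R
def world(name,uv,z):
    p=camera_params(name);K=p['intrinsics'];uv=np.atleast_2d(uv).astype(float)
    d=np.c_[uv,np.ones(len(uv))]@np.linalg.inv(K).T
    r=np.array(p['rotation']); M=R.from_rotvec(r).as_matrix() if r.shape==(3,) else r
    d=d@M.T; e=p['eye']; return e+d*((z-e[2])/d[:,2])[:,None]
def wpose():
    s=observe();return np.array(s['position']),R.from_rotvec(s['ee_rot']).as_matrix()
def wrist(uv,z,pose):
    p=camera_params('wrist');K=p['intrinsics'];T=p['T_tool_cam'];uv=np.atleast_2d(uv).astype(float)
    q=(uv-K[:2,2])/K[0,0];th=np.linalg.norm(q,axis=1,keepdims=True)
    d=np.c_[q/np.maximum(th,1e-9)*np.sin(th),np.cos(th)]
    t,M=pose; e=t+M@T[:3,3]; d=d@T[:3,:3].T@M.T
    return e+d*((z-e[2])/d[:,2])[:,None]
E
```

```text
(no output)
```

View pics/crop0.png

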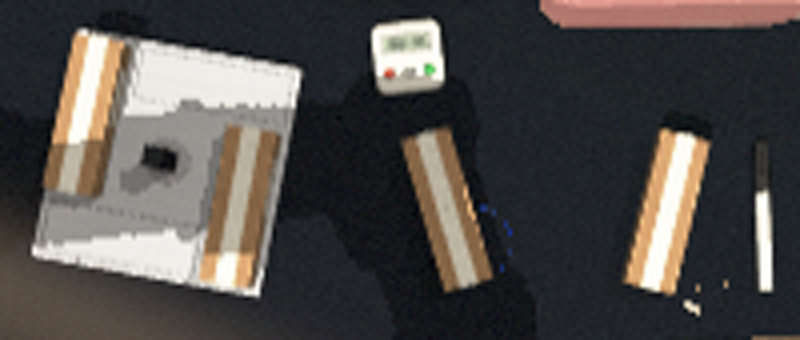

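The crop shows the plate corners at crop px (78,30), (302,68), (260,297), (33,257). Carton A has top corners (402,140), (448,127), (493,278), (447,292). Carton B has (660,127), (711,137), (676,293), (625,282).

```bash
cat >> h.py <<'E'
def to(x,y,z,yaw,deg=True):
    """shift in present tool axes, then turn; yaw = world heading of tool y (deg), tool down"""
    t,M=wpose(); a=np.radians(yaw)
    ty=np.array([np.cos(a),np.sin(a),0]);tz=np.array([0,0,-1.]);Md=np.c_[np.cross(ty,tz),ty,tz]
    print('shift',(M.T@(np.array([x,y,z])-t)).round(4),'turn',R.from_matrix(M.T@Md).as_rotvec().round(4),
      'tool-y heading',np.degrees(np.arctan2(M[1,1],M[0,1])).round(1))
def rect(P):
    # corners -> centre, sides, headings
    P=np.array(P);return P.mean(0).round(4),[ (np.linalg.norm(P[(i+1)%4]-P[i]).round(4),np.degrees(np.arctan2(*(P[(i+1)%4]-P[i])[[1,0]])).round(1)) for i in range(4)]
E
python3 - <<'E'
from h import *
f=lambda c,z:print(rect(world('top',np.array(c)/4+[194.6,189.6],z)))
f([(78,30),(302,68),(260,297),(33,257)],.014)
f([(402,140),(448,127),(493,278),(447,292)],.04)
f([(660,127),(711,137),(676,293),(625,282)],.04)
print(world('top',np.array([[160,157]])/4+[194.6,189.6],.09))
f([(80,32),(128,40),(98,198),(45,188)],.054)
f([(228,125),(280,132),(252,290),(200,280)],.054)
to(.4,0.05,.25,106)
E
```

```text
(array([0.4853, 0.2391, 0.014 ]), [(np.float64(0.2023), np.float64(-100.6)), (np.float64(0.2046), np.float64(169.3)), (np.float64(0.2021), np.float64(79.1)), (np.float64(0.2035), np.float64(-10.6))])
(array([ 0.4392, -0.0065,  0.04  ]), [(np.float64(0.0416), np.float64(-75.1)), (np.float64(0.1364), np.float64(-164.3)), (np.float64(0.0415), np.float64(105.8)), (np.float64(0.137), np.float64(15.7))])
(array([ 0.4355, -0.1981,  0.04  ]), [(np.float64(0.0453), np.float64(-102.1)), (np.float64(0.1388), np.float64(165.5)), (np.float64(0.045), np.float64(76.9)), (np.float64(0.138), np.float64(-14.4))])
[[0.48493632 0.23420885 0.09      ]]
(array([0.5254, 0.3023, 0.054 ]), [(np.float64(0.0422), np.float64(-100.4)), (np.float64(0.1385), np.float64(169.7)), (np.float64(0.0463), np.float64(78.4)), (np.float64(0.1376), np.float64(-12.0))])
(array([0.4438, 0.1713, 0.054 ]), [(np.float64(0.0453), np.float64(-98.6)), (np.float64(0.1369), np.float64(169.7)), (np.float64(0.0452), np.float64(78.2)), (np.float64(0.1344), np.float64(-10.3))])
shift [-0.3789 -0.487  -0.0122] turn [-1.400e-03 -2.000e-04 -5.031e-01] tool-y heading 77.2
```

The sizes check out: plate 203 mm, cartons about 137 x 44 mm. The carrier is at (0.485, 0.238) with its x heading -10.8°. I'll move over carton A.

```bash
python3 -m pendant '[-0.0307,-0.0381,0.002,0,0,0,0.0918,-0.0307,-0.0381,0.002,0,0,0,0.0918,-0.0307,-0.0381,0.002,0,0,0,0.0918,-0.0307,-0.0381,0.002,0,0,0,0.0918,-0.0307,-0.0381,0.002,0,0,0,0.0918,-0.0307,-0.0381,0.002,0,0,0,0.0918,-0.0307,-0.0381,0.002,0,0,0,0.0918,-0.0307,-0.0381,0.002,0,0,0,0.0918,-0.0307,-0.0381,0.002,0,0,0,0.0918,-0.0307,-0.0381,0.002,0,0,0,0.0918]'
python3 -m pendant '[-0.0307,-0.0381,0.002,0,0,0,0.0918,-0.0307,-0.0381,0.002,0,0,0,0.0918,-0.0307,-0.0381,0.002,0,0,0,0.0918,-0.0307,-0.0381,0.002,0,0,0,0.0918,0,0,0,0,0,-0.166,0.08,0,0,0,0,0,-0.166,0.08,0,0,0,0,0,-0.166,0.08,0,0,0,0,0,0,0.08,0,0,0,0,0,0,0.08]'
python3 - <<'E'
from h import *
p=wpose();im=get_image('wrist');cv2.imwrite('pics/w1.png',im[:,:,::-1])
np.savez('w1.npz',t=p[0],M=p[1]);to(.439,-.0065,.1,105.7);print(p[0],observe()['joints'].round(2))
E
```

```text
clock: 1.35
position: [0.3538, 0.1682, 0.2176]
ee_rot: [0.351, 3.122, 0.0]
force: [1.3, 0.5, -0.1]
width: 0.998
gripper_force: 0.0
clock: 2.48
position: [0.4392, -0.0061, 0.2096]
ee_rot: [0.423, -3.113, -0.0]
force: [-0.3, -0.6, -0.8]
width: 0.871
gripper_force: 0.0
shift [ 0.0003 -0.0003  0.1097] turn [ 0.0001 -0.0002 -0.0029] tool-y heading 105.5
[ 0.43923477 -0.0060895   0.20962658] [-0.47  0.16  0.42  2.07 -0.08  0.93  1.83]
```

View pics/w1.png

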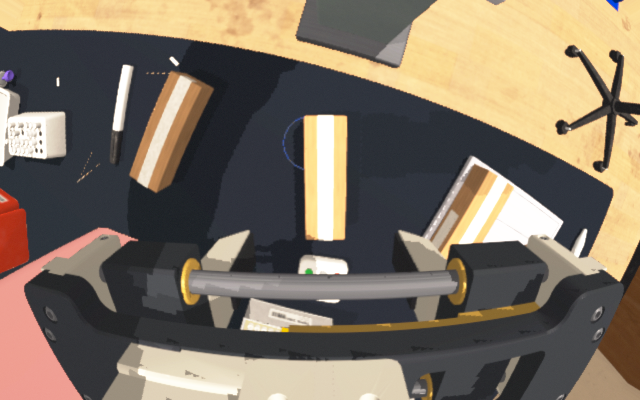

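The wrist view shows carton A centred, with top corners at about (305,115), (347,115), (346,240), (304,240). Its sides run parallel to the fingers. The timer is at (325,270), beyond the carton's end.

```bash
python3 - <<'E'
from h import *
d=np.load('w1.npz')
c=rect(wrist([(305,115),(347,115),(346,240),(304,240)],.04,(d['t'],d['M'])));print(c)
print(rect(wrist([(179,71),(213,84),(164,191),(131,180)],.04,(d['t'],d['M']))))
E
```

```text
(array([ 0.4382, -0.0042,  0.04  ]), [(np.float64(0.0425), np.float64(105.6)), (np.float64(0.1375), np.float64(16.1)), (np.float64(0.0473), np.float64(-74.5)), (np.float64(0.1374), np.float64(-165.9))])
(array([ 0.4314, -0.1871,  0.04  ]), [(np.float64(0.044), np.float64(80.9)), (np.float64(0.1359), np.float64(-15.9)), (np.float64(0.0488), np.float64(-91.4)), (np.float64(0.143), np.float64(162.7))])
```

```bash
python3 -m pendant '[0.0005,0,0.045,0,0,0,0.08,0,0,0.045,0,0,0,0.08,0,0,0.045,0,0,0,0.08,0,0,0.032,0,0,0,0.08,0,0,0.0145,0,0,0,0.08,0,0,0,0,0,0,0.08,0,0,0,0,0,0,0.03,0,0,0,0,0,0,0.03,0,0,0,0,0,0,0.03,0,0,0,0,0,0,0.03]' 20
python3 -m pendant '[0,0,0,0,0,0,0.03,0,0,0,0,0,0,0.03]'
python3 -c "
from h import *
print(wpose()[0])"
```

```text
clock: 3.78
position: [0.4391, -0.0061, 0.0286]
ee_rot: [-0.429, 3.111, 0.0]
force: [-0.2, 0.9, 1.0]
width: 0.486
gripper_force: 0.6
clock: 4.03
position: [0.4391, -0.006, 0.0285]
ee_rot: [-0.429, 3.112, 0.001]
force: [-1.4, 0.9, 7.2]
width: 0.478
gripper_force: 20.0
[ 0.43908098 -0.00603132  0.02853991]
```

```bash
python3 -m pendant '[0,0,-0.03,0,0,0,0.03,0,0,-0.05,0,0,0,0.03,0,0,-0.05,0,0,0,0.03,-0.0327,0.0333,0,0,0,0,0.03,-0.0327,0.0333,0,0,0,0,0.03,-0.0327,0.0333,0,0,0,0,0.03,-0.0327,0.0333,0,0,0,0,0.03,-0.0327,0.0333,0,0,0,0,0.03,0,0,0,0,0,0.1694,0.03,0,0,0,0,0,0.1694,0.03]'
python3 -m pendant '[0,0,0,0,0,0.1694,0.03,0,0,0,0,0,0.1694,0.03,0,0,0,0,0,0.1694,0.03,0,0,0,0,0,0.1694,0.03,0,0,0,0,0,0.1694,0.03,0,0,0,0,0,0.1694,0.03,0,0,0,0,0,0.1694,0.03,0,0,0,0,0,0.1694,0.03,0,0,0,0,0,0.1694,0.03,0,0,0,0,0,0.1694,0.03]'
python3 -m pendant '[0,0,0,0,0,0,0.03,0,0,0,0,0,0,0.03]'
python3 - <<'E'
from h import *
p=wpose();im=get_image('wrist');cv2.imwrite('pics/w2.png',im[:,:,::-1])
np.savez('w2.npz',t=p[0],M=p[1]);to(.5517,.1979,.042,-10.7);print(p[0],observe()['joints'].round(2))
E
```

```text
clock: 5.28
position: [0.551, 0.1987, 0.1576]
ee_rot: [-0.109, -3.139, 0.001]
force: [-0.6, -0.4, -0.4]
width: 0.478
gripper_force: 20.0
clock: 6.52
position: [0.5508, 0.1984, 0.1579]
ee_rot: [-2.425, -1.996, 0.001]
force: [0.2, -0.8, -0.8]
width: 0.482
gripper_force: 20.0
clock: 6.78
position: [0.551, 0.1983, 0.1581]
ee_rot: [-2.416, -2.008, 0.001]
force: [-0.4, 0.3, -0.8]
width: 0.478
gripper_force: 20.0
shift [-0.0002  0.0007  0.1162] turn [-0.0002  0.0001  0.002 ] tool-y heading -10.6
[0.55102981 0.19827512 0.15806058] [-1.04  0.59  0.92  1.82 -0.55  1.01 -0.09]
```

View pics/w2.png

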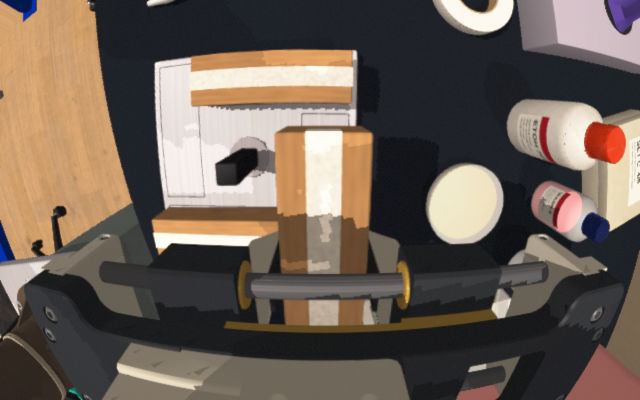

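The wrist view shows the carton held above place_1, its outline parallel to the engraved one. The post top is at about (227,173), and the plate's far-left corner is at (155,62). I'll check the carrier pose against these.

```bash
python3 - <<'E'
from h import *
d=np.load('w2.npz');p=(d['t'],d['M'])
print('post',wrist([(227,173)],.09,p))
print('corner +y-x',wrist([(155,62)],.014,p),'expected',np.array([.485,.238])-.102*np.array([.9826,-.1857])+.102*np.array([.1857,.9826]))
print('place2 outline L',wrist([(161,66),(190,66),(203,194),(168,197)],.014,p))
im=cv2.imread('pics/w2.png')[40:260,140:380];cv2.imwrite('pics/w2c.png',cv2.resize(im,None,fx=2.7,fy=2.7,interpolation=cv2.INTER_CUBIC))
E
```

```text
post [[0.48662218 0.24185673 0.09      ]]
corner +y-x [[0.40649418 0.36004385 0.014     ]] expected [0.4037162 0.3571666]
place2 outline L [[0.41273841 0.35349896 0.014     ]
 [0.44483955 0.34313532 0.014     ]
 [0.42690127 0.21366322 0.014     ]
 [0.38435693 0.21826129 0.014     ]]
```

View pics/w2c.png

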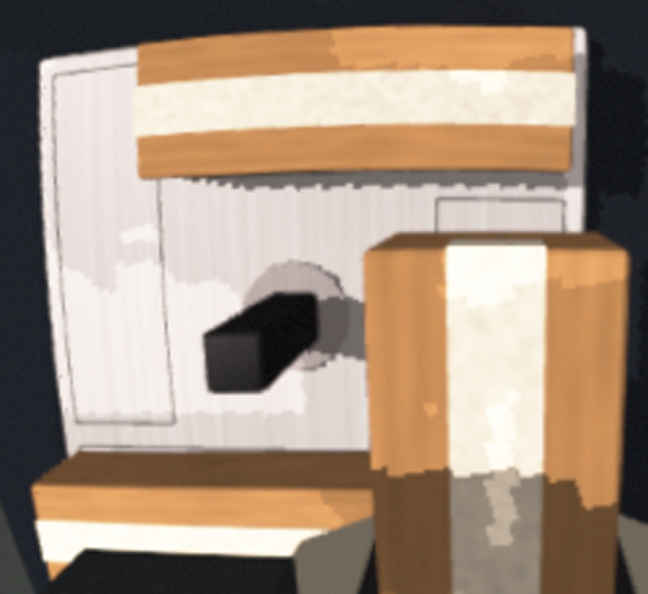

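The crop shows the post top at crop px (234,362). Place_1's far outline corners are at (436,198) and (565,200), and place_2's corners are at (53,75), (175,422), (76,424).

```bash
python3 - <<'E'
from h import *
d=np.load('w2.npz');p=(d['t'],d['M'])
uv=np.array([(436,198),(565,200),(53,75),(175,422),(76,424),(40,62)])/2.7+[139.7,39.7]
W=wrist(uv,.014,p)[:,:2]
L=np.array([(.051,.041),(.095,.041),(-.095,.095),(-.051,-.041),(-.095,-.041),(-.102,.102)])
uvp=np.array([(234,362)])/2.7+[139.7,39.7]
W=np.r_[W,wrist(uvp,.09,p)[:,:2]];L=np.r_[L,[[0,0]]]
wc,lc=W.mean(0),L.mean(0)
a=W-wc;b=L-lc
th=np.arctan2((b[:,0]*a[:,1]-b[:,1]*a[:,0]).sum(),(a*b).sum())
Rm=np.array([[np.cos(th),-np.sin(th)],[np.sin(th),np.cos(th)]])
o=wc-Rm@lc;print('origin',o,'yaw',np.degrees(th),'resid mm',((W-(L@Rm.T+o))*1000).round(1).tolist())
for q in[(.073,-.027),(-.073,.027)]:print(Rm@q+o)
# held carton's +y-end at its top: heights .158-.028+.04
uv=np.array([(388,248),(612,248)])/2.7+[139.7,39.7]
h=p[0][2]-.028+.04
print('held end (local to TCP, along tool)',(wrist(np.array([(368,250),(628,250)])/2.7+[139.7,39.7],h,p)-p[0])@p[1])
E
```

```text
origin [0.48569992 0.24103253] yaw -11.004653382981763 resid mm [[-0.5, 0.2], [-0.2, -0.1], [-0.1, 0.2], [0.1, 0.8], [-0.4, -0.3], [0.7, -1.1], [0.3, 0.4]]
[0.55220358 0.20059414]
[0.41919626 0.28147092]
held end (local to TCP, along tool) [[ 0.06690626 -0.02130878 -0.01201475]
 [ 0.06691939  0.02070272 -0.01202812]]
```

The fit to the carrier leaves residuals under 1 mm. Place_1 is at (0.5522, 0.2006), so I'll lower the carton there.

```bash
python3 -m pendant '[0.0035,0.001,0.035,0,0,0.005,0.03,0,0,0.035,0,0,0,0.03,0,0,0.025,0,0,0,0.03,0,0,0.01,0,0,0,0.03,0,0,0.007,0,0,0,0.03,0,0,0.0025,0,0,0,0.03,0,0,0,0,0,0,0.03,0,0,0.0005,0,0,0,0.03]'
python3 -c "
from h import *
to(.5524,.2016,.0425,-11);print(observe()['force'])"
```

```text
clock: 7.82
position: [0.5532, 0.2017, 0.0438]
ee_rot: [2.425, 1.997, 0.002]
force: [-0.8, -0.5, 0.2]
width: 0.477
gripper_force: 20.0
shift [-0.0003 -0.0008  0.0013] turn [ 0.0008 -0.0006 -0.0007] tool-y heading -11.0
[-0.77923407 -0.47722841  0.21600645]
```

```bash
python3 -m pendant '[0,-0.0005,0.0012,0,0,0,0.03,0,0,0,0,0,0,0.03,0,0,0,0,0,0,0.06,0,0,0,0,0,0,0.06,0,0,0,0,0,0,0.06,0,0,-0.015,0,0,0,0.06,0,0,-0.045,0,0,0,0.06,0,0,-0.055,0,0,0,0.06,0,0,-0.055,0,0,0,0.06,0,0,0,0,0,0,0.08]'
python3 - <<'E'
from h import *
p=wpose()
to(.435,-.19,.2,75.5);print(p[0])
im=get_image('top')[185:275,195:395];cv2.imwrite('pics/t3.png',cv2.resize(im[:,:,::-1],None,fx=4,fy=4,interpolation=cv2.INTER_CUBIC))
E
```

```text
clock: 9.07
position: [0.5549, 0.2014, 0.2172]
ee_rot: [2.424, 1.995, 0.012]
force: [-0.2, 0.4, -0.7]
width: 0.72
gripper_force: 0.0
shift [-0.4073 -0.0425  0.0151] turn [ 8.5000e-03  1.2000e-03 -1.5112e+00] tool-y heading -11.1
[0.55488915 0.20144253 0.21719208]
```

```bash
python3 -m pendant '[0,0,0,0.0085,0,-0.168,0.08,0,0,0,0,0,-0.168,0.08,0,0,0,0,0,-0.168,0.08,0,0,0,0,0,-0.168,0.08,0,0,0,0,0,-0.168,0.08,0,0,0,0,0,-0.168,0.08,0,0,0,0,0,-0.168,0.08,0,0,0,0,0,-0.168,0.08,0,0,0,0,0,-0.168,0.08,0.015,0,0,0,0,0,0.08]'
python3 -m pendant '[0.017,-0.051,0.0015,0,0,0,0.08,0.0023,-0.051,0.0015,0,0,0,0.08,0.0023,-0.051,0.0015,0,0,0,0.08,0.0023,-0.051,0.0015,0,0,0,0.08,0,-0.051,0.0015,0,0,0,0.08,0,-0.051,0.0015,0,0,0,0.08,-0.01,-0.051,0.0015,0,0,0,0.08,-0.0105,-0.051,0.0015,0,0,0,0.08,0,0,0,0,0,0,0.08,0,0,0,0,0,0,0.08]'
python3 - <<'E'
from h import *
p=wpose();im=get_image('wrist');np.savez('w4.npz',t=p[0],M=p[1])
to(.435,-.198,.1,75.5);print(p[0],observe()['joints'].round(2))
t3=cv2.imread('pics/t3.png')
c=cv2.resize(im[40:270,180:480,::-1],None,fx=1.67,fy=1.67,interpolation=cv2.INTER_CUBIC)
print(c.shape)
o=np.zeros((600,800,3),np.uint8);o[:c.shape[0],:c.shape[1]]=c
s=cv2.resize(t3[:,:420],None,fx=.7,fy=.6);o[384:384+s.shape[0],:s.shape[1]]=s
cv2.imwrite('pics/w4.png',o)
E
```

```text
clock: 10.38
position: [0.5373, 0.2046, 0.2113]
ee_rot: [-0.397, -3.107, 0.002]
force: [-0.3, 1.0, 0.6]
width: 0.872
gripper_force: 0.0
clock: 11.62
position: [0.4322, -0.1876, 0.2002]
ee_rot: [-0.397, -3.106, -0.001]
force: [-0.2, 0.5, 0.5]
width: 0.87
gripper_force: 0.0
shift [-0.0061 -0.0099  0.1002] turn [-0.0003 -0.0097  0.001 ] tool-y heading 75.6
[ 0.43215077 -0.18764033  0.20015882] [-0.3   0.26  0.73  2.02 -0.21  0.94  1.87]
(384, 501, 3)
```

View pics/w4.png

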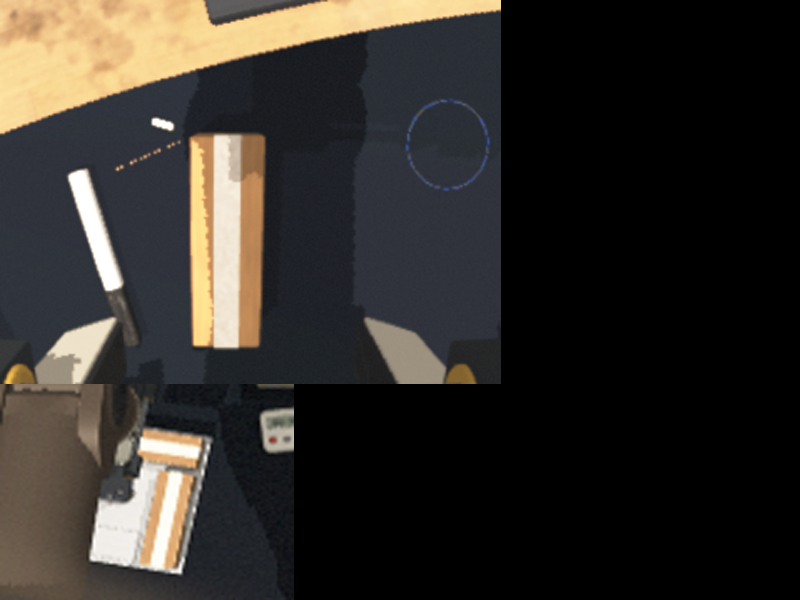

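In the wrist crop, carton B's top corners are (190,134), (264,134), (260,348), (192,347). The marker runs from (79,175) to (130,345), close to where the left finger will go. The top view below shows the first carton sitting in place_1.

```bash
python3 - <<'E'
from h import *
d=np.load('w4.npz');p=(d['t'],d['M'])
f=lambda c:np.array(c)/1.67+[179.8,39.8]
W=wrist(f([(190,134),(264,134),(260,348),(192,347)]),.04,p);print(rect(W))
c=W.mean(0)
print('marker rel carton, tool axes',((wrist(f([(79,175),(104,247),(130,345)]),.008,p)-c)@p[1]).round(4))
to(*c[:2],.028,75.5)
E
```

```text
(array([ 0.4327, -0.197 ,  0.04  ]), [(np.float64(0.0437), np.float64(75.2)), (np.float64(0.1378), np.float64(-15.0)), (np.float64(0.0449), np.float64(-105.3)), (np.float64(0.1374), np.float64(164.5))])
marker rel carton, tool axes [[ 0.0418 -0.1009  0.0325]
 [-0.0089 -0.086   0.0319]
 [-0.0836 -0.0726  0.0312]]
shift [-0.0043 -0.0094  0.1722] turn [-0.0003 -0.0097  0.001 ] tool-y heading 75.6
```

```bash
python3 -m pendant '[-0.0043,-0.0094,0.045,0,-0.0097,0,0.07,0,0,0.045,0,0,0,0.07,0,0,0.045,0,0,0,0.07,0,0,0.025,0,0,0,0.07,0,0,0.0117,0,0,0,0.07,0,0,0,0,0,0,0.07,0,0,0,0,0,0,0.03,0,0,0,0,0,0,0.03,0,0,0,0,0,0,0.03,0,0,0,0,0,0,0.03]' 20
python3 -m pendant '[0,0,0,0,0,0,0.03]'
python3 -c "
from h import *
print(wpose()[0]);to(.419,.2815,.158,-11)"
```

```text
clock: 12.92
position: [0.4348, -0.1991, 0.0295]
ee_rot: [0.394, 3.115, -0.001]
force: [-0.8, 1.0, 7.5]
width: 0.476
gripper_force: 20.0
clock: 13.05
position: [0.4348, -0.1991, 0.0295]
ee_rot: [0.394, 3.115, -0.001]
force: [-0.8, 1.5, 8.1]
width: 0.477
gripper_force: 20.0
[ 0.43482476 -0.19910692  0.02948815]
shift [ 0.1348  0.4614 -0.1291] turn [1.200e-03 2.200e-03 1.511e+00] tool-y heading 75.6
```

```bash
python3 -m pendant '[0,0,-0.03,0,0,0,0.03,0,0,-0.05,0,0,0,0.03,0,0,-0.05,0,0,0,0.03,0.015,0.0513,0,0,0,0,0.03,0.015,0.0513,0,0,0,0,0.03,0.015,0.0513,0,0,0,0,0.03,0.015,0.0513,0,0,0,0,0.03,0.015,0.0513,0,0,0,0,0.03,0.015,0.0513,0,0,0,0,0.03,0.015,0.0513,0,0,0,0,0.03]'
python3 -m pendant '[0.015,0.0513,0,0,0,0,0.03,0.015,0.0513,0,0,0,0,0.03,0,0,0,0,0,0.168,0.03,0,0,0,0,0,0.168,0.03,0,0,0,0,0,0.168,0.03,0,0,0,0,0,0.168,0.03,0,0,0,0,0,0.168,0.03,0,0,0,0,0,0.168,0.03,0,0,0,0,0,0.168,0.03,0,0,0,0,0,0.168,0.03]'
python3 -m pendant '[0,0,0,0,0,0.167,0.03,0,0,0,0,0,0,0.03,0,0,0,0,0,0,0.03]'
python3 - <<'E'
from h import *
p=wpose();im=get_image('wrist');np.savez('w5.npz',t=p[0],M=p[1])
to(.419,.2815,.042,-11);print(p[0],observe()['joints'].round(2))
c=cv2.resize(im[20:260,220:520,::-1],None,fx=2.5,fy=2.5,interpolation=cv2.INTER_CUBIC)
cv2.imwrite('pics/w5.png',c)
E
```

```text
clock: 14.3
position: [0.4217, 0.1766, 0.1586]
ee_rot: [0.394, 3.115, -0.001]
force: [0.6, -0.3, -0.1]
width: 0.476
gripper_force: 20.0
clock: 15.55
position: [0.4183, 0.2816, 0.1583]
ee_rot: [2.254, 2.186, -0.001]
force: [-0.3, -0.2, -0.5]
width: 0.478
gripper_force: 19.9
clock: 15.92
position: [0.4184, 0.2817, 0.1582]
ee_rot: [2.419, 2.002, -0.001]
force: [0.8, 0.4, -0.8]
width: 0.479
gripper_force: 20.0
shift [0.     0.0005 0.1162] turn [0.001  0.0012 0.0031] tool-y heading -10.8
[0.4184094  0.28167218 0.15820813] [-1.43  0.48  1.02  2.02 -0.51  0.93 -0.33]
```

View pics/w5.png

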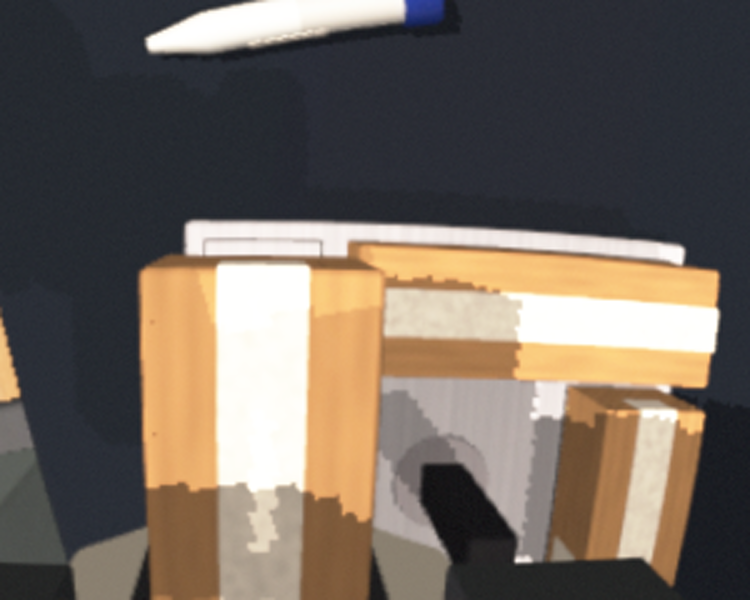

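The crop shows the held carton's far top edge from (140,270) to (384,270). Place_2's far outline corners are at (204,238) and (322,241), and the plate corners are at (187,222) and (684,246). Carton_1's end-top corners are at (612,413) and (704,413).

```bash
python3 - <<'E'
from h import *
d=np.load('w5.npz');p=(d['t'],d['M'])
f=lambda c:np.array(c)/2.5+[219.8,19.8]
th=np.radians(-11);Rm=np.array([[np.cos(th),-np.sin(th)],[np.sin(th),np.cos(th)]])
W=wrist(f([(204,238),(322,241),(187,222),(684,246)]),.014,p)[:,:2]
L=np.array([(-.095,.095),(-.051,.095),(-.102,.102),(.102,.102)])
O=W-L@Rm.T;print('origin est',O.round(4).tolist())
o=O.mean(0)
print('carton1 end local (exp 51/95,41)',((wrist(f([(612,413),(704,413)]),.054,p)[:,:2]-o)@Rm*1000).round(1).tolist())
h=p[0][2]-.0295+.04
e=wrist(f([(140,270),(384,270)]),h,p);loc=(e-p[0])@p[1];print('held end, tool axes',loc)
off=np.array([loc[:,0].mean()-.068,loc[:,1].mean(),0])
c=p[0]+p[1]@off; t=np.r_[o+Rm@[-.073,.027],0]
print('origin',o,'place2',t,'carton now',c,'shift tool',p[1].T@(t-c))
E
```

```text
origin est [[0.4859, 0.2418], [0.4856, 0.2409], [0.4864, 0.2408], [0.4844, 0.2409]]
carton1 end local (exp 51/95,41) [[53.0, 40.1], [93.7, 40.8]]
held end, tool axes [[ 0.06878179 -0.02156217 -0.01062074]
 [ 0.06880086  0.02138229 -0.01057207]]
origin [0.48555473 0.24107516] place2 [0.41904779 0.28150815 0.        ] carton now [0.41846912 0.28246636 0.15820692] shift tool [-0.00061156  0.00056837  0.15820867]
```

```bash
python3 -m pendant '[-0.001,0.0005,0.035,0.001,0.001,0.003,0.03,0,0,0.035,0,0,0,0.03,0,0,0.025,0,0,0,0.03,0,0,0.01,0,0,0,0.03,0,0,0.007,0,0,0,0.03,0,0,0.0025,0,0,0,0.03,0,0,0,0,0,0,0.03,0,0,0,0,0,0,0.03]'
python3 -c "
from h import *
to(.4187,.2812,.0435,-11);print(observe()['force'])"
```

```text
clock: 16.98
position: [0.4191, 0.2809, 0.0442]
ee_rot: [2.427, 1.995, 0.001]
force: [-0.3, 0.0, -0.9]
width: 0.481
gripper_force: 20.0
shift [ 0.0002 -0.0005  0.0007] turn [ 0.0007 -0.0005 -0.0026] tool-y heading -11.1
[-0.29620978  0.0381154  -0.88236219]
```

```bash
python3 -m pendant '[0,0,0.0008,0,0,0,0.03,0,0,0,0,0,0,0.03,0,0,0,0,0,0,0.06,0,0,0,0,0,0,0.06,0,0,0,0,0,0,0.06,0,0,-0.015,0,0,0,0.06,0,0,-0.045,0,0,0,0.06,0,0,-0.055,0,0,0,0.06,0,0,-0.035,0,0,0,0.06,0,0,0,0,0,0,0.05]'
python3 -m pendant '[-0.0267,0.037,0,0,0,0,0.05,0,0.036,0,0,0,0,0.05,0,0,0,0,0,0,0.05,0,0,0,0,0,0,0.05]'
python3 - <<'E'
from h import *
p=wpose();im=get_image('wrist');np.savez('w6.npz',t=p[0],M=p[1])
to(.4855,.241,.066,-11);print(p[0])
c=cv2.resize(im[60:300,180:480,::-1],None,fx=2.5,fy=2.5,interpolation=cv2.INTER_CUBIC)
cv2.imwrite('pics/w6.png',c)
E
```

```text
clock: 18.23
position: [0.4202, 0.2812, 0.1959]
ee_rot: [-2.427, -1.994, -0.008]
force: [-0.1, 0.1, -0.1]
width: 0.585
gripper_force: 0.0
clock: 18.73
position: [0.4844, 0.2401, 0.1924]
ee_rot: [-2.427, -1.994, 0.003]
force: [0.2, -0.6, -0.4]
width: 0.544
gripper_force: 0.0
shift [0.0009 0.0014 0.1264] turn [-0.0012  0.001  -0.0026] tool-y heading -11.1
[0.48442953 0.24008149 0.19237615]
```

View pics/w6.png

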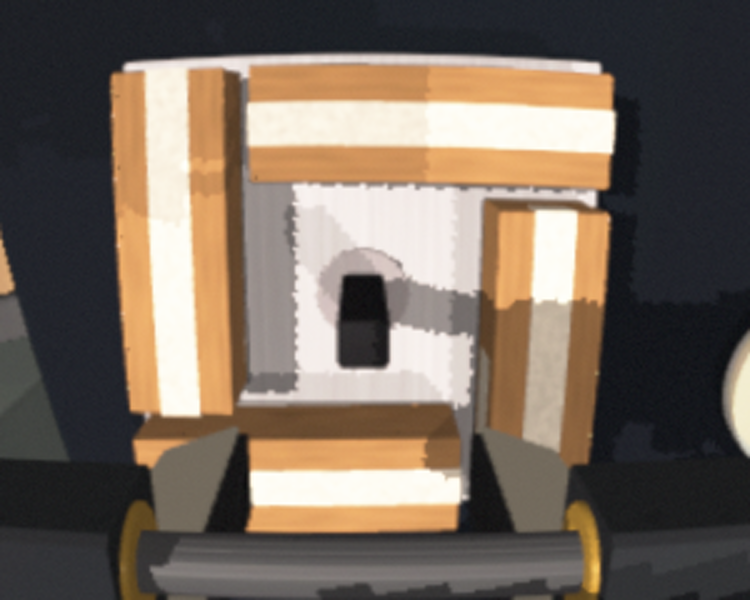

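All four cartons form the pinwheel. The post top spans (338,320) to (388,367) in the crop. I'll check the post's position before gripping it.

```bash
python3 - <<'E'
from h import *
d=np.load('w6.npz');p=(d['t'],d['M'])
f=lambda c:np.array(c)/2.5+[179.8,59.8]
print('post',wrist(f([(363,343.5)]),.09,p))
th=np.radians(-11);Rm=np.array([[np.cos(th),-np.sin(th)],[np.sin(th),np.cos(th)]]);o=np.array([.4856,.241])
# carton2 top-face corners: expect (-95..-51, 95 and -41)
print(((wrist(f([(112,73),(240,72),(233,414),(132,412)]),.054,p)[:,:2]-o)@Rm*1000).round(1).tolist())
E
python3 -m pendant '[0.0009,0.0012,0.03,-0.001,0.001,0,0.05,0,0,0.03,0,0,0,0.05,0,0,0.03,0,0,0,0.05,0,0,0.02,0,0,0,0.05,0,0,0.0133,0,0,0,0.05,0,0,0,0,0,0,0.05]'
python3 -c "
from h import *
to(.4856,.2412,.068,-11)"
```

```text
post [[0.48537562 0.24172568 0.09      ]]
[[-93.6, 95.4], [-44.7, 93.0], [-52.4, -40.0], [-94.8, -39.6]]
clock: 19.52
position: [0.4864, 0.241, 0.0693]
ee_rot: [2.427, 1.995, 0.001]
force: [-0.0, -0.3, 0.1]
width: 0.549
gripper_force: 0.0
shift [ 0.     -0.0008  0.0013] turn [ 0.0005 -0.0001 -0.0027] tool-y heading -11.2
```

```bash
python3 -m pendant '[0,-0.0008,0.001,0,0,-0.002,0.04,0,0,0,0,0,0,0.03,0,0,0,0,0,0,0.025,0,0,0,0,0,0,0.02,0,0,0,0,0,0,0.01,0,0,0,0,0,0,0.005,0,0,0,0,0,0,0.005,0,0,0,0,0,0,0.005]' 55
python3 -c "
from h import *
print(wpose()[0],observe()['force'])"
```

```text
clock: 20.52
position: [0.486, 0.2412, 0.0688]
ee_rot: [2.425, 1.997, 0.002]
force: [-1.2, 0.4, 6.0]
width: 0.194
gripper_force: 55.0
[0.48602083 0.24123821 0.06879404] [-1.17327109  0.39938645  5.99876182]
```

Width 0.194 × 92 ≈ 18 mm, which matches the post, so I have it. I'll lift gently by about 150 mm.

```bash
python3 -m pendant '[0,0,-0.002,0,0,0,0.005,0,0,-0.004,0,0,0,0.005,0,0,-0.006,0,0,0,0.005,0,0,-0.008,0,0,0,0.005,0,0,-0.01,0,0,0,0.005,0,0,-0.01,0,0,0,0.005,0,0,-0.01,0,0,0,0.005,0,0,-0.01,0,0,0,0.005,0,0,-0.01,0,0,0,0.005,0,0,-0.01,0,0,0,0.005]'
python3 -m pendant '[0,0,-0.01,0,0,0,0.005,0,0,-0.01,0,0,0,0.005,0,0,-0.01,0,0,0,0.005,0,0,-0.01,0,0,0,0.005,0,0,-0.01,0,0,0,0.005,0,0,-0.01,0,0,0,0.005,0,0,-0.008,0,0,0,0.005,0,0,-0.006,0,0,0,0.005,0,0,-0.004,0,0,0,0.005,0,0,-0.002,0,0,0,0.005]'
python3 -m pendant '[0,0,0,0,0,0,0.005,0,0,0,0,0,0,0.005,0,0,0,0,0,0,0.005,0,0,0,0,0,0,0.005]'
python3 - <<'E'
from h import *
p=wpose();im=get_image('wrist');print(p[0]);to(.486,.2412,.23,-11);print(abs(observe()['dq']).max())
c=cv2.resize(im[60:300,180:480,::-1],None,fx=1.6,fy=1.6);s=cv2.resize(get_image('scene')[100:260,150:400,::-1],None,fx=2.1,fy=2.1)[:, :]
o=np.zeros((600,800,3),np.uint8);o[:240]=cv2.resize(c,(800,240)) if 0 else 0
o[:c.shape[0]*2//3,:320]=cv2.resize(c,(320,256))[:256];o[262:262+336,:525]=s
cv2.imwrite('pics/w7.png',o)
E
```

```text
clock: 21.78
position: [0.4859, 0.2411, 0.1493]
ee_rot: [2.425, 1.997, 0.002]
force: [-0.2, -1.3, -6.1]
width: 0.191
gripper_force: 55.0
clock: 23.02
position: [0.4857, 0.2411, 0.2288]
ee_rot: [2.425, 1.997, 0.002]
force: [0.3, 0.5, -7.2]
width: 0.194
gripper_force: 55.0
clock: 23.52
position: [0.4857, 0.241, 0.2285]
ee_rot: [2.425, 1.997, 0.002]
force: [-0.0, -0.1, -6.5]
width: 0.189
gripper_force: 55.0
[0.48572971 0.24104203 0.22853874]
shift [ 0.0002  0.0002 -0.0014] turn [ 0.0011 -0.0006 -0.0009] tool-y heading -11.1
0.00249602908104179
```

View pics/w7.png

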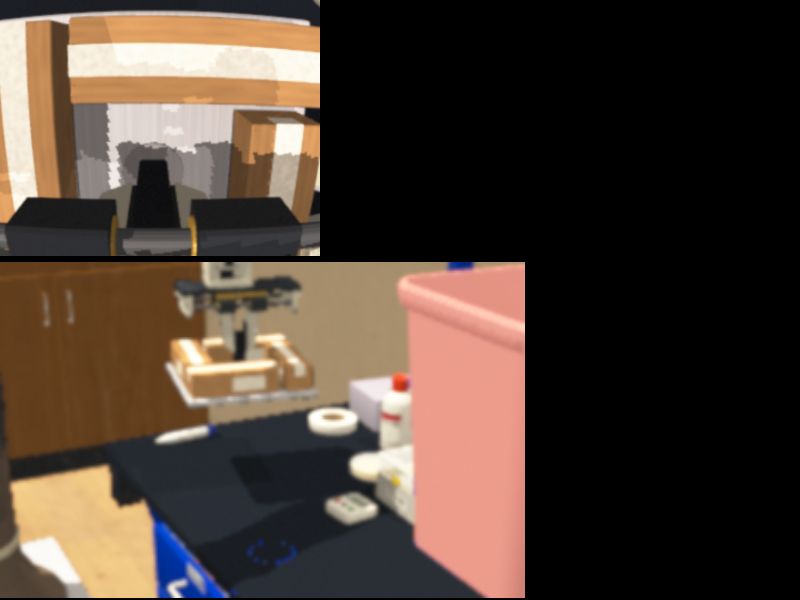

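The carrier hangs level about 160 mm up with all four cartons in place, and the arm is still, so I'm handing it in.

```bash
python3 -c "
from cell import *
print(sign_off())"
```

```text
the job is handed in; nothing more can be done
None
```

I stood both loose cartons in their places and lifted the carrier by its post to about 160 mm, level and still with the whole layer in place, then handed the job in at about 24 s; sign-off returned no verdict.

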